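Turn the row of paint tubes round in the new rack

ROBOT

A 6-joint arm with a two-finger parallel gripper is mounted at the origin on a cart in front of the work surface, level with it; the furniture and walls round the work are solid. World frame = base frame: x ahead of the robot, y to its left, z up, the work surface at z = 0. Lengths are in mm, angles in rad, forces in N, time in s.
With the tool pointing down it reaches from about 300 to 950 mm from the base axis. Payload 3.1 kg.
Tool frame: the origin (TCP) lies midway between the tips of the shut fingers; the grasp point (between the pads) lies 19 mm behind it (grip_point_offset is the z of the grasp point in the tool frame, in mm); z points along the fingers, y is the line along which they close (so a half turn about z gives the same grasp; the last joint's range is limited). The gripper opens to 85 mm and grips with 20 to 120 N. Pads are 22 mm wide; open, the fingers measure 114 mm over their backs; the gripper's body (76 mm by 85 mm) begins 54 mm behind the grasp point. The pads swing forward as they close: fully open they stand 13 mm farther back than shut.
Start: joints at [-1.212, 0.308, 1.634, -0, 1.2, -0.07], TCP at [259.837, -568.433, 231.272] pointing down, gripper open.
Joint ranges: [-3.06, 3.06], [-0.79, 1.96], [0.05, 2.63], [-1.19, 4.34], [0.05, 2.64], [-2.94, 2.94]. Speed limits (rad/s): [2.79, 2.79, 3.14, 3.14, 3.14, 3.14].

INTERFACE

Orientations are given as a unit quaternion [x, y, z, w].
In Python, from cell import * gives the robot as it stands.
- The arm moves only by the shell command python3 -m creep 'ROWS' [OPENING]. ROWS is JSON, a list of rows, each a list of 6 numbers: the shift along the world's x, y, z normalised to -1 to 1, where 1 is 800 mm, then the turn, a rotation vector about the world's x, y, z normalised to -1 to 1, where 1 is 360 degrees. A call has 1 to 20 rows; each row is the pose to reach, as a shift and turn from the pose commanded when the call began, turning the shorter way round; what a row does not reach only later rows make up. A row lasts 1/12 s, in which the tool goes at most 41.7 mm and 7.16 degrees, less where a joint would pass 70% of its speed; a pose out of reach is approached as far as the arm can. A call with a number of a shift or a turn outside -1 to 1 is refused whole. A call with a gripper value outside its range is refused whole. OPENING is the opening, from 0 (shut) to 1 (fully open), set as the call begins (- or left out, the last holds). The fingers move at their own pace and stop on an object; the grip force is fixed at half the most. Time passes only in rows, so rows that repeat a pose let the fingers close. It gives the time, the measured TCP pose, the force, the opening and the grip force at its end, in the units of the state.
- observe(): the state, without advancing time (a new reading comes with each control period).
- snapshot(name): name is "scene" or "top"; returns the picture (400x640x3 uint8, red, green, blue); there is no depth.
- get_calibration(name): a dict with "K" (3x3 intrinsics, pixels), "pose" (4x4, takes a point from camera to world coordinates). Camera axes: x right, y down, z forward; pixel columns grow to the right and rows downward; lengths in mm; the calibration is good to about 2 mm. A picture is of the moment at which its call begins. get_calibration takes no time and is no camera call.
- job_done(): hands the job in; it is judged then, once.
The state is a dict: "time": time; "joints": joint angles; "joint_velocities": joint speeds; "joint_torque": joint torques, N m; "tool_pos": TCP position; "ee_rot": TCP orientation; "wrist_force": force on the tool from outside, world axes, zero at the start; "wrist_torque": the same for the moment, N m; "opening": finger opening in mm; "grip_force": force on a finger pad.
Only numpy, scipy, OpenCV 4.12 (cv2) and the standard library are available. Lean on these libraries where they do the work, as an engineer would, in place of code of your own. Each camera call takes 0.05 s, during which the arm holds its last target. There are 200 camera calls.

TASK

A left-handed painter takes over this table: move the four paint tubes from the dark rack to the empty pale rack in reversed order, one to a slot, each lying flat and centred across both rails. Counted from the end with the brass knobs on each rack, the tube that was first in the dark rack comes last in the pale one, the second comes third, and so on; the colour chips on the dark rack show where each tube lay. Leave the tub of gesso alone.

Things in the scene. Friction and masses are not known exactly. Their poses are not given: they have to be found in the camera images.
- tube_yellow: Loose silvery oil-paint tube with yellow markings, 125 mm long, 45 g, lying flat. Origin: on its flat underside, midway along its length. +y runs along the tube to the screw cap (17 mm across), z up. Crimped tail 36 mm wide at -y, tapering to a round 23 mm shoulder; at the origin about 28 mm wide, 18 to 23 mm high: grip it there, across its width.
- tube_red: Loose silvery oil-paint tube with red markings, 127 mm long, 45 g, lying flat. Origin: on its flat underside, midway along its length. +y runs along the tube to the screw cap (17 mm across), z up. Crimped tail 36 mm wide at -y, tapering to a round 23 mm shoulder; at the origin about 28 mm wide, 18 to 23 mm high: grip it there, across its width.
- tube_green: Loose silvery oil-paint tube with green markings, 113 mm long, 45 g, lying flat. Origin: on its flat underside, midway along its length. +y runs along the tube to the screw cap (17 mm across), z up. Crimped tail 36 mm wide at -y, tapering to a round 23 mm shoulder; at the origin about 28 mm wide, 18 to 23 mm high: grip it there, across its width.
- tube_violet: Loose silvery oil-paint tube with violet markings, 129 mm long, 45 g, lying flat. Origin: on its flat underside, midway along its length. +y runs along the tube to the screw cap (17 mm across), z up. Crimped tail 36 mm wide at -y, tapering to a round 23 mm shoulder; at the origin about 28 mm wide, 18 to 23 mm high: grip it there, across its width.
- chip_yellow: Yellow colour chip, 30x14x3 mm, fixed on the lip of the old dark rack beside the slot where the yellow tube starts; the chips' order varies. Origin: centre of its underside, 8 mm above the table. +x points along the row to the old rack's brass knobs; +y to its slot, whose centre is 80 mm away. Old rack: fixed, built like the new one (slots 66 mm apart, rail tops 30 mm high).
- chip_red: Red colour chip, 30x14x3 mm, fixed on the lip of the old dark rack beside the slot where the red tube starts; the chips' order varies. Origin: centre of its underside, 8 mm above the table. +x points along the row to the old rack's brass knobs; +y to its slot, whose centre is 80 mm away. Old rack: fixed, built like the new one (slots 66 mm apart, rail tops 30 mm high).
- chip_green: Green colour chip, 30x14x3 mm, fixed on the lip of the old dark rack beside the slot where the green tube starts; the chips' order varies. Origin: centre of its underside, 8 mm above the table. +x points along the row to the old rack's brass knobs; +y to its slot, whose centre is 80 mm away. Old rack: fixed, built like the new one (slots 66 mm apart, rail tops 30 mm high).
- chip_violet: Violet colour chip, 30x14x3 mm, fixed on the lip of the old dark rack beside the slot where the violet tube starts; the chips' order varies. Origin: centre of its underside, 8 mm above the table. +x points along the row to the old rack's brass knobs; +y to its slot, whose centre is 80 mm away. Old rack: fixed, built like the new one (slots 66 mm apart, rail tops 30 mm high).
- new_rack: Empty pale rack, fixed, 276 x 90 mm. Origin: middle of underside, on table; +x to its end with two brass knobs. Rails along x at y = +-28 mm, 12 mm wide, tops at z = 30; a tube lies across both, along y. Between them a 44 mm gap for fingers, floor at z = 8. Slot centres x = +99 (by the knobs), +33, -33, -99 mm. 6 mm pins on the rails at x = -66, 0, +66 (to z = 44); 12 mm corner posts at x = +-132, y = +-28 (to z = 44), knobs on top to z = 57.
- gesso_tub: Bystander: small white tub of gesso (60 mm square, 45 mm high) with a wooden brush handle sticking out, 105 mm high in all, loose on the table beyond the racks. Origin: under the middle of the whole (124 x 71 mm); z up.

How it is judged (in metres and radians):
At the end, for the whole second after the job is handed in: All four tubes rest in the pale rack, one to a slot, in the reverse of the chips' order (counted from each rack's brass-knob end): origins within 13 mm of the slot's centre along the row, 15 mm across it, 25 to 37 mm above the table; turned under 15 degrees (cap either way), tilted under 11 (((x of each of chip_red, chip_green, chip_violet in the frame of chip_yellow below 0 m and x of tube_yellow in the frame of new_rack between -0.112 and -0.086 m) or (x of chip_red in the frame of chip_yellow above 0 m and x of each of chip_green, chip_violet in the frame of chip_yellow below 0 m and x of tube_yellow in the frame of new_rack between -0.046 and -0.02 m) or (x of each of chip_red, chip_violet in the frame of chip_yellow below 0 m and x of chip_green in the frame of chip_yellow above 0 m and x of tube_yellow in the frame of new_rack between -0.046 and -0.02 m) or (x of each of chip_red, chip_green in the frame of chip_yellow below 0 m and x of chip_violet in the frame of chip_yellow above 0 m and x of tube_yellow in the frame of new_rack between -0.046 and -0.02 m) or (x of each of chip_red, chip_green in the frame of chip_yellow above 0 m and x of chip_violet in the frame of chip_yellow below 0 m and x of tube_yellow in the frame of new_rack between 0.02 and 0.046 m) or (x of each of chip_red, chip_violet in the frame of chip_yellow above 0 m and x of chip_green in the frame of chip_yellow below 0 m and x of tube_yellow in the frame of new_rack between 0.02 and 0.046 m) or (x of chip_red in the frame of chip_yellow below 0 m and x of each of chip_green, chip_violet in the frame of chip_yellow above 0 m and x of tube_yellow in the frame of new_rack between 0.02 and 0.046 m) or (x of each of chip_red, chip_green, chip_violet in the frame of chip_yellow above 0 m and x of tube_yellow in the frame of new_rack between 0.086 and 0.112 m)) and y of tube_yellow in the frame of new_rack between -0.015 and 0.015 m and z of tube_yellow in the frame of new_rack between 0.025 and 0.037 m and angle between the y axis of each of tube_yellow, tube_red, tube_green, tube_violet and the y axis of new_rack, either way round below 0.26 rad and angle between each of tube_yellow, tube_red, tube_green, tube_violet's own z axis and vertical below 0.2 rad and linear speed of each of tube_yellow, tube_red, tube_green, tube_violet below 0.02 m/s and ((x of each of chip_yellow, chip_green, chip_violet in the frame of chip_red below 0 m and x of tube_red in the frame of new_rack between -0.112 and -0.086 m) or (x of chip_yellow in the frame of chip_red above 0 m and x of each of chip_green, chip_violet in the frame of chip_red below 0 m and x of tube_red in the frame of new_rack between -0.046 and -0.02 m) or (x of each of chip_yellow, chip_violet in the frame of chip_red below 0 m and x of chip_green in the frame of chip_red above 0 m and x of tube_red in the frame of new_rack between -0.046 and -0.02 m) or (x of each of chip_yellow, chip_green in the frame of chip_red below 0 m and x of chip_violet in the frame of chip_red above 0 m and x of tube_red in the frame of new_rack between -0.046 and -0.02 m) or (x of each of chip_yellow, chip_green in the frame of chip_red above 0 m and x of chip_violet in the frame of chip_red below 0 m and x of tube_red in the frame of new_rack between 0.02 and 0.046 m) or (x of each of chip_yellow, chip_violet in the frame of chip_red above 0 m and x of chip_green in the frame of chip_red below 0 m and x of tube_red in the frame of new_rack between 0.02 and 0.046 m) or (x of chip_yellow in the frame of chip_red below 0 m and x of each of chip_green, chip_violet in the frame of chip_red above 0 m and x of tube_red in the frame of new_rack between 0.02 and 0.046 m) or (x of each of chip_yellow, chip_green, chip_violet in the frame of chip_red above 0 m and x of tube_red in the frame of new_rack between 0.086 and 0.112 m)) and y of tube_red in the frame of new_rack between -0.015 and 0.015 m and z of tube_red in the frame of new_rack between 0.025 and 0.037 m and ((x of each of chip_yellow, chip_red, chip_violet in the frame of chip_green below 0 m and x of tube_green in the frame of new_rack between -0.112 and -0.086 m) or (x of chip_yellow in the frame of chip_green above 0 m and x of each of chip_red, chip_violet in the frame of chip_green below 0 m and x of tube_green in the frame of new_rack between -0.046 and -0.02 m) or (x of each of chip_yellow, chip_violet in the frame of chip_green below 0 m and x of chip_red in the frame of chip_green above 0 m and x of tube_green in the frame of new_rack between -0.046 and -0.02 m) or (x of each of chip_yellow, chip_red in the frame of chip_green below 0 m and x of chip_violet in the frame of chip_green above 0 m and x of tube_green in the frame of new_rack between -0.046 and -0.02 m) or (x of each of chip_yellow, chip_red in the frame of chip_green above 0 m and x of chip_violet in the frame of chip_green below 0 m and x of tube_green in the frame of new_rack between 0.02 and 0.046 m) or (x of each of chip_yellow, chip_violet in the frame of chip_green above 0 m and x of chip_red in the frame of chip_green below 0 m and x of tube_green in the frame of new_rack between 0.02 and 0.046 m) or (x of chip_yellow in the frame of chip_green below 0 m and x of each of chip_red, chip_violet in the frame of chip_green above 0 m and x of tube_green in the frame of new_rack between 0.02 and 0.046 m) or (x of each of chip_yellow, chip_red, chip_violet in the frame of chip_green above 0 m and x of tube_green in the frame of new_rack between 0.086 and 0.112 m)) and y of tube_green in the frame of new_rack between -0.015 and 0.015 m and z of tube_green in the frame of new_rack between 0.025 and 0.037 m and ((x of each of chip_yellow, chip_red, chip_green in the frame of chip_violet below 0 m and x of tube_violet in the frame of new_rack between -0.112 and -0.086 m) or (x of chip_yellow in the frame of chip_violet above 0 m and x of each of chip_red, chip_green in the frame of chip_violet below 0 m and x of tube_violet in the frame of new_rack between -0.046 and -0.02 m) or (x of each of chip_yellow, chip_green in the frame of chip_violet below 0 m and x of chip_red in the frame of chip_violet above 0 m and x of tube_violet in the frame of new_rack between -0.046 and -0.02 m) or (x of each of chip_yellow, chip_red in the frame of chip_violet below 0 m and x of chip_green in the frame of chip_violet above 0 m and x of tube_violet in the frame of new_rack between -0.046 and -0.02 m) or (x of each of chip_yellow, chip_red in the frame of chip_violet above 0 m and x of chip_green in the frame of chip_violet below 0 m and x of tube_violet in the frame of new_rack between 0.02 and 0.046 m) or (x of each of chip_yellow, chip_green in the frame of chip_violet above 0 m and x of chip_red in the frame of chip_violet below 0 m and x of tube_violet in the frame of new_rack between 0.02 and 0.046 m) or (x of chip_yellow in the frame of chip_violet below 0 m and x of each of chip_red, chip_green in the frame of chip_violet above 0 m and x of tube_violet in the frame of new_rack between 0.02 and 0.046 m) or (x of each of chip_yellow, chip_red, chip_green in the frame of chip_violet above 0 m and x of tube_violet in the frame of new_rack between 0.086 and 0.112 m)) and y of tube_violet in the frame of new_rack between -0.015 and 0.015 m and z of tube_violet in the frame of new_rack between 0.025 and 0.037 m); the robot touches nothing.
It fails at once if the tub of gesso is shifted by more than 25 mm or tipped (distance of gesso_tub from where it was at the start of the episode above 0.025 m or angle between gesso_tub's own z axis and vertical above 0.35 rad).
It also fails if it takes over 99 s, if anything falls off the work surface, if the arm or the gripper's body presses on something with over 40 N, if the wrist force passes 120 N, or if a joint passes its speed limit or range.

## Working session

There is one attempt and no reset: what is moved stays moved. The work goes in short steps, Python scripts to look and compute and a shell command to move; the robot and the scene stay as the last step left them, time stands still between calls to the robot, and variables do not carry over. Pictures are saved under pics/ and viewed, at most 14 in all, crops included, and the job is handed in when it is done.

```bash
mkdir -p pics; python3 - <<'E'
from cell import *
import cv2
for n in("scene","top"):
    cv2.imwrite(f"pics/{n}0.png",snapshot(n)[:,:,::-1]); c=get_calibration(n); print(c["K"],c["pose"])
print(observe())
E
```

```text
[[500.04341659   0.         328.26626786]
 [  0.         500.04341659 203.66751446]
 [  0.           0.           1.        ]] [[ 9.83309716e-01 -1.54234520e-01  9.65075902e-02  5.16338277e+02]
 [-1.81834794e-01 -8.15097159e-01  5.50047933e-01 -7.65278431e+02]
 [-6.17331663e-03 -5.58415915e-01 -8.29538158e-01  9.93918572e+02]
 [ 0.00000000e+00  0.00000000e+00  0.00000000e+00  1.00000000e+00]]
[[367.505918     0.         321.64749955]
 [  0.         367.505918   194.95663647]
 [  0.           0.           1.        ]] [[-4.15327132e-03 -9.76781387e-01  2.14198208e-01  4.43616325e+02]
 [-9.99990353e-01  3.75065299e-03 -2.28602857e-03 -1.24319602e+02]
 [ 1.42956701e-03 -2.14205637e-01 -9.76787542e-01  8.74667446e+02]
 [ 0.00000000e+00  0.00000000e+00  0.00000000e+00  1.00000000e+00]]
{'time': 0.1, 'joints': array([-1.21166523e+00,  3.08951335e-01,  1.63506800e+00,  2.56208459e-05,
        1.19969543e+00, -6.96989671e-02]), 'joint_velocities': array([-0.00134833, -0.00060475, -0.00407782, -0.00139756, -0.00010571,
        0.00039514]), 'joint_torque': array([-8.36680988e-05, -4.16408944e+01, -2.77644181e+01, -9.30507622e-05,
        4.02936508e-03, -2.14839218e-06]), 'tool_pos': array([ 259.59778156, -567.71189058,  230.13694789]), 'ee_rot': array([ 9.77101469e-01,  2.12771222e-01, -1.41207572e-04, -1.05168457e-03]), 'wrist_force': array([-0.08493792,  0.18884449, -1.14077944]), 'wrist_torque': array([ 0.07003457, -0.03771424, -0.01617716]), 'grip_force': 0.0, 'opening': 85.2873887227368}
```

View pics/top0.png

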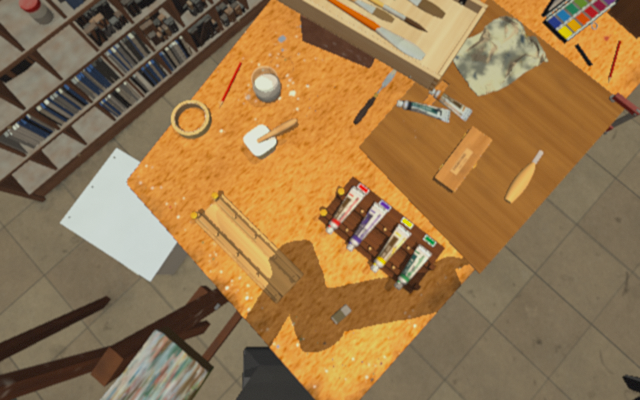

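View pics/scene0.png

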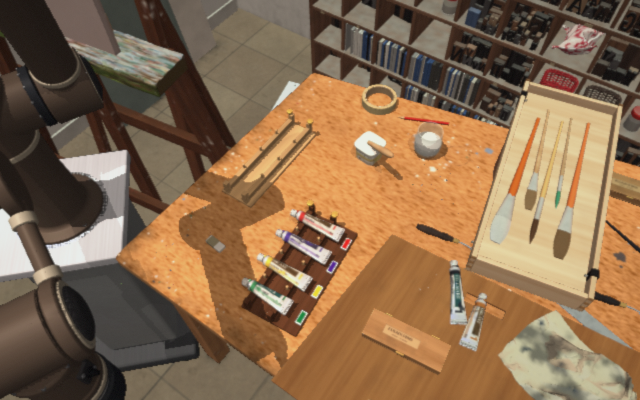

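The top view puts the dark rack at about (380,235), with its knobs at the upper left and the order red, violet, yellow, green. The pale rack is at about (247,245), with its knobs at upper left (195,215). I'll enlarge both racks to measure them.

```bash
python3 - <<'E'
import cv2
a=cv2.imread("pics/top0.png")
def crop(im,x,y,w,h,s,n):
    c=cv2.resize(im[y:y+h,x:x+w],None,fx=s,fy=s,interpolation=cv2.INTER_CUBIC)
    for i in range(0,w,10):
        cv2.line(c,(i*s,0),(i*s,8 if i%50 else 20),(255,0,0),1)
        if i%20==0: cv2.putText(c,str(x+i),(i*s,30),0,.4,(255,0,0),1)
    for i in range(0,h,10):
        cv2.line(c,(0,i*s),(8,i*s),(255,0,0),1)
        if i%20==0: cv2.putText(c,str(y+i),(10,i*s+4),0,.4,(255,0,0),1)
    cv2.imwrite(n,c)
crop(a,310,170,140,130,5,"pics/c1.png")
crop(a,180,180,130,120,5,"pics/c2.png")
b=cv2.imread("pics/scene0.png")
crop(b,210,100,160,140,4,"pics/c3.png")
E
```

```text
(no output)
```

View pics/c1.png

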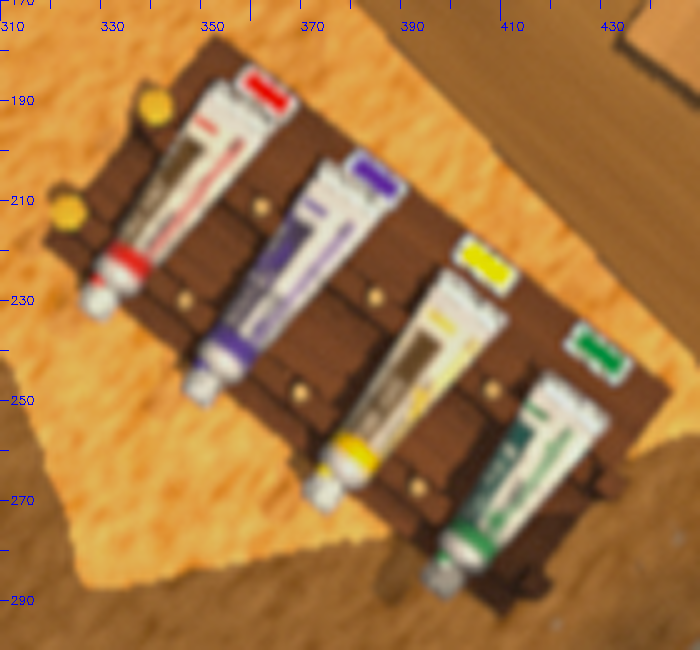

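View pics/c2.png

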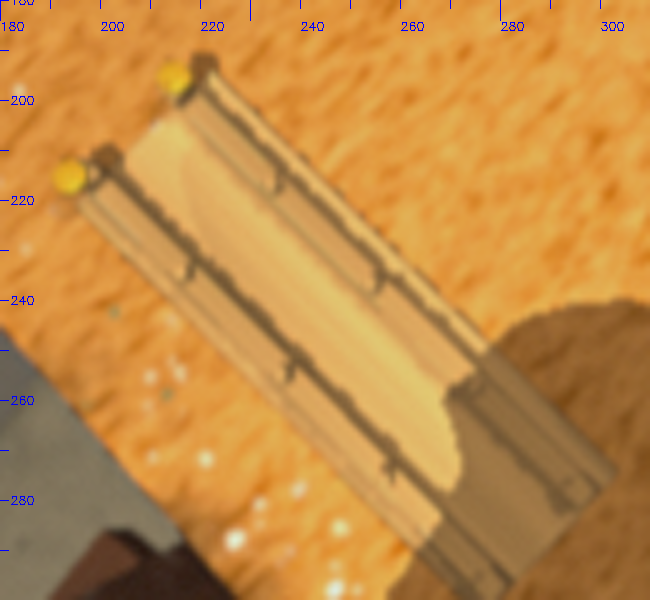

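The dark-rack crop gives clear pin tops: (362.4,211.4), (385,229.4), (408.4,248), (347,230), (370,248.6) and (393.6,267.4). The pale-rack crop shows knobs at (214.8,195.6) and (194,215), plus a right corner at (303.4,274). I'll check the pale rack in the scene view.

```bash
cat > h.py <<'E'
import cv2,numpy as np
from cell import *
def crop(im,x,y,w,h,s,n):
    c=cv2.resize(im[y:y+h,x:x+w],None,fx=s,fy=s,interpolation=cv2.INTER_CUBIC)
    for i in range(0,w,10): cv2.line(c,(i*s,0),(i*s,8),(255,0,0),1)
    for i in range(0,h,10): cv2.line(c,(0,i*s),(8,i*s),(255,0,0),1)
    cv2.imwrite(n,c)
def proj(n,P):
    c=get_calibration(n);P=np.atleast_2d(P);q=(P-c["pose"][:3,3])@c["pose"][:3,:3]
    return q[:,:2]/q[:,2:]*c["K"][0,0]+c["K"][:2,2]
def back(n,uv,z):
    c=get_calibration(n);d=np.linalg.inv(c["K"])@np.array([uv[0],uv[1],1]);d=c["pose"][:3,:3]@d;o=c["pose"][:3,3]
    return o+d*(z-o[2])/d[2]
E
python3 - <<'E'
from h import *
b=cv2.imread("pics/scene0.png")
crop(b,215,105,110,100,6,"pics/c4.png")
for uv in[(362.4,211.4),(385,229.4),(408.4,248),(347,230),(370,248.6),(393.6,267.4)]: print(back("top",uv,44))
for uv in[(341,191.2),(323.4,212.6),(214.8,195.6),(194,215)]: print(back("top",uv,51))
for z in(0,8,30): print(back("top",(303.4,274),z))
E
```

```text
[ 586.8320162  -219.50270123   44.        ]
[ 545.24876774 -269.61128736   44.        ]
[ 503.18131442 -320.40758104   44.        ]
[ 544.22730065 -183.39519617   44.        ]
[ 502.19514463 -234.1888053    44.        ]
[ 460.60938475 -285.22179377   44.        ]
[ 632.9110191  -170.79118036   51.        ]
[ 583.20901266 -130.05615252   51.        ]
[623.66763334 118.72042109  51.        ]
[578.84577533 163.22392987  51.        ]
[447.30829001 -83.12922719   0.        ]
[447.27452207 -83.50596809   8.        ]
[447.18166023 -84.54200557  30.        ]
```

View pics/c4.png

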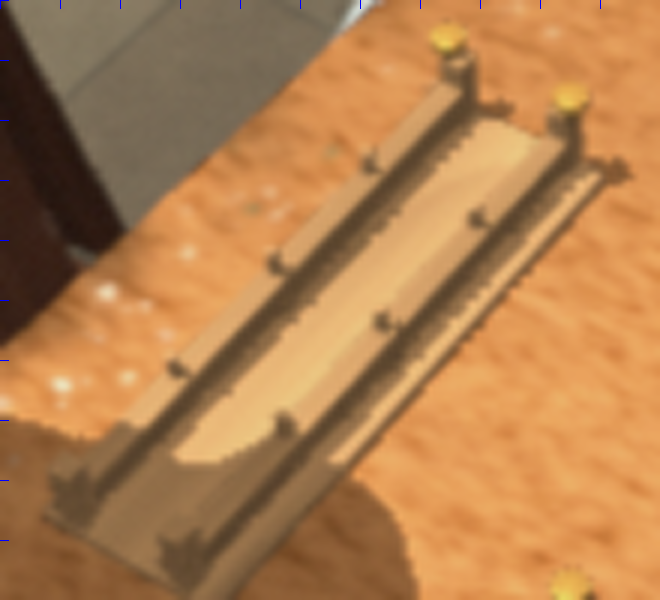

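Scene crop: the six pale pins are clear, at crop positions (372,158), (278,262), (180,367), (480,215), (385,320) and (288,424). The knobs are at (450,40) and (570,97).

```bash
cat >> h.py <<'E'
from scipy.optimize import least_squares
def fit(obs,x0):
    def R(p):
        c,s=np.cos(p[2]),np.sin(p[2]);r=[]
        for n,l,uv in obs:
            w=[p[0]*1000+c*l[0]-s*l[1],p[1]*1000+s*l[0]+c*l[1],l[2]]
            r+=list(proj(n,w)[0]-uv)
        return r
    o=least_squares(R,x0);return o.x*[1000,1000,1],np.array(o.fun).reshape(-1,2)
E
python3 - <<'E'
from h import *
s=lambda x,y:(215+x/6,105+y/6)
pale=[("scene",(x,28,43),s(*p)) for x,p in zip((66,0,-66),[(372,158),(278,262),(180,367)])]
pale+=[("scene",(x,-28,43),s(*p)) for x,p in zip((66,0,-66),[(480,215),(385,320),(288,424)])]
pale+=[("scene",(132,28,53),s(450,40)),("scene",(132,-28,53),s(570,97))]
pt=[("top",(132,-28,54),(214.8,195.6)),("top",(132,28,54),(194,215))]
for o in(pale,pt,pale+pt): p,r=fit(o,[.52,.03,.8]);print(p,np.abs(r).max(0))
dk=[("top",(x,-28,44),p) for x,p in zip((66,0,-66),[(362.4,211.4),(385,229.4),(408.4,248)])]
dk+=[("top",(x,28,44),p) for x,p in zip((66,0,-66),[(347,230),(370,248.6),(393.6,267.4)])]
p,r=fit(dk,[.52,-.25,.9]);print("dark",p,np.abs(r).max(0))
q=lambda x,y:(310+x/5,170+y/5)
T={"red":[(262,105),(100,300)],"violet":[(358,185),(203,387)],"yellow":[(474,297),(324,491)],"green":[(576,400),(444,576)]}
sl=dict(red=99,violet=33,yellow=-33,green=-99)
L=dict(yellow=125,red=127,green=113,violet=129)
for k,(t,cap) in T.items():
    a=back("top",q(*cap),42);b=back("top",q(*t),34);d=(a-b)[:2];
    m=(a+b)[:2]/2; # cap centre approx
    c,s_=np.cos(p[2]),np.sin(p[2]);Rm=np.array([[c,s_],[-s_,c]])
    print(k,m,np.linalg.norm(d),"local",Rm@(m-p[:2]),"yaw y-axis",np.arctan2(d[1],d[0])-np.pi/2-p[2])
E
```

```text
[513.87129294  39.64416563   0.82328479] [1.15320137 1.00216181]
[507.43051754  46.55222146   0.78704004] [1.13566121 1.10203547]
[513.67628083  40.35734607   0.83573811] [2.36534129 1.35429754]
dark [ 523.72890428 -252.05169729    0.8800881 ] [0.21800714 0.23462715]
red [ 590.86541578 -183.45570981] 120.40413032595727 local [95.644991   -8.04713439] yaw y-axis -0.004195337970980373
violet [ 551.97275198 -228.24571844] 119.72974529188436 local [36.34321165 -6.60382684] yaw y-axis 0.016922134507017073
yellow [ 502.68464355 -280.27412544] 113.79321844535806 local [-35.16065256  -1.75922469] yaw y-axis -0.006835914577973612
green [ 460.6971994  -327.96472413] 101.065479004167 local [-98.66982493   0.2216068 ] yaw y-axis -0.012470291758637786
```

```bash
cat >> h.py <<'E'
def drawrack(n,p,f,box,s,out):
    im=cv2.imread(f);x,y,w,h=box
    c=cv2.resize(im[y:y+h,x:x+w],None,fx=s,fy=s,interpolation=cv2.INTER_CUBIC)
    c_,s_=np.cos(p[2]),np.sin(p[2])
    def P(l): 
        u=proj(n,[p[0]+c_*l[0]-s_*l[1],p[1]+s_*l[0]+c_*l[1],l[2]])[0]
        return tuple(int(v) for v in ((u-[x,y]+.5)*s))
    def poly(pts,col): cv2.polylines(c,[np.array([P(q) for q in pts])],True,col,1)
    poly([(138,45,0),(138,-45,0),(-138,-45,0),(-138,45,0)],(255,0,0))
    for sg in(1,-1): poly([(138,sg*22,30),(138,sg*34,30),(-138,sg*34,30),(-138,sg*22,30)],(0,255,0))
    for X in(-66,0,66):
        for Y in(-28,28): cv2.line(c,P((X,Y,30)),P((X,Y,44)),(0,0,255),1)
    for Y in(-28,28): cv2.line(c,P((132,Y,44)),P((132,Y,57)),(255,0,255),1)
    return c
E
python3 - <<'E'
from h import *
p=(513.7,40.4,.829)
a=drawrack("top",p,"pics/top0.png",(185,185,125,120),4,0)
b=drawrack("scene",p,"pics/scene0.png",(215,105,75*1+35,110),4,0)
h=min(a.shape[0],b.shape[0]);cv2.imwrite("pics/ov.png",cv2.resize(np.hstack([a[:h],b[:h]]),None,fx=.85,fy=.85))
E
```

```text
(no output)
```

View pics/ov.png

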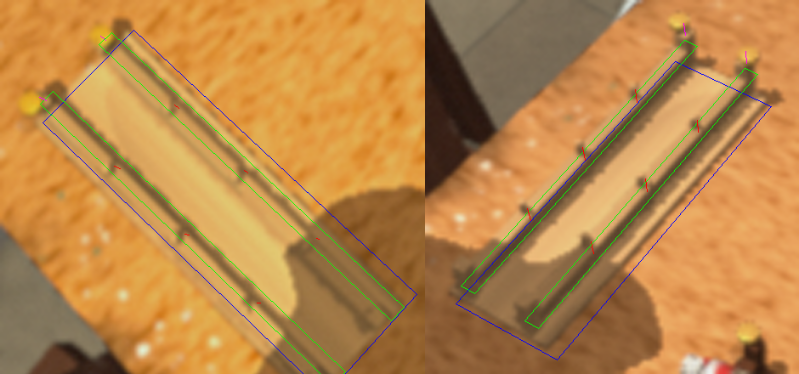

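```bash
python3 - <<'E'
from h import *
im=cv2.imread("pics/top0.png")
cv2.normalize(im,im,0,255,cv2.NORM_MINMAX)
im=np.clip((im.astype(float)/255)**.8*290-20,0,255).astype(np.uint8)
crop(im,190,190,80,60,10,"pics/c5.png")
E
```

```text
(no output)
```

View pics/c5.png

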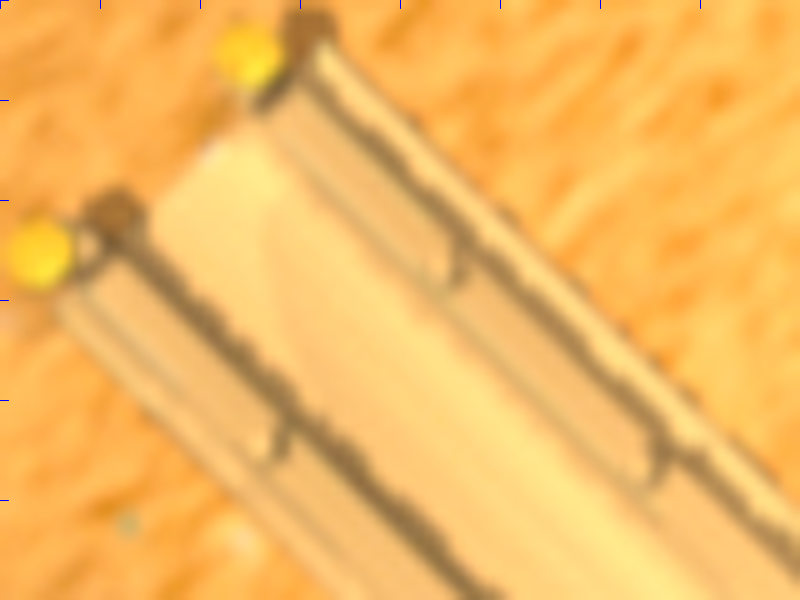

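```bash
python3 - <<'E'
from h import *
pt=[("top",(132,-28,54),(214.8,195.6)),("top",(132,28,54),(194,215.2)),("top",(66,-28,43),(234,217.2)),("top",(0,-28,43),(254.3,237.5)),("top",(66,28,43),(216.7,234.7)),("top",(0,28,43),(237,256)),("top",(-66,28,43),(257,275.4))]
s=lambda x,y:(215+x/6,105+y/6)
pale=[("scene",(x,28,43),s(*p)) for x,p in zip((66,0,-66),[(372,158),(278,262),(180,367)])]
pale+=[("scene",(x,-28,43),s(*p)) for x,p in zip((66,0,-66),[(480,215),(385,320),(288,424)])]
pale+=[("scene",(132,28,53),s(450,40)),("scene",(132,-28,53),s(570,97))]
for o in(pt,pale,pt+pale): p,r=fit(o,[.52,.03,.8]);print(p,r.round(1).tolist())
p=fit(pt,[.52,.03,.8])[0]
E
```

```text
[508.8228465   45.08901683   0.80526329] [[-1.4, 1.1], [1.2, -1.0], [0.4, -0.0], [0.3, -0.4], [-0.3, 0.2], [-0.4, -0.7], [0.2, 0.8]]
[513.87129294  39.64416563   0.82328479] [[-0.4, 0.2], [-0.2, -0.3], [-0.2, -0.0], [-0.2, -0.5], [0.3, -0.6], [0.4, 0.3], [1.2, 1.0], [-0.8, -0.0]]
[511.43548575  43.01997208   0.81803167] [[-1.1, 0.4], [1.7, -1.5], [1.0, -1.0], [1.1, -1.6], [0.6, -0.6], [0.7, -1.8], [1.5, -0.6], [-1.4, -0.7], [-1.3, -1.2], [-1.5, -1.0], [-1.3, -1.2], [-0.9, -1.5], [-0.9, -0.7], [0.3, 0.3], [-1.8, -0.7]]
```

```bash
python3 - <<'E'
import numpy as np
d=(np.cos(.88),np.sin(.88));m=dict(red=(590.9,-183.5),violet=(552,-228.2),yellow=(502.7,-280.3),green=(460.7,-328))
sl=dict(red=-99,violet=-33,yellow=33,green=99);cur=np.array([259.8,-568.4])
a=.81
print("shift row z:",(90-231.3)/800,(18-90)/800,"turn",(np.pi+.88-(np.pi-1.142))/2/np.pi,(a-.88)/2/np.pi)
for k in("red","violet","yellow","green"):
    g=np.array(m[k])+3.5*np.array([-d[1],d[0]]);t=np.array([510.5,44.5])+sl[k]*np.array([np.cos(a),np.sin(a)])
    print(k,g.round(1),"go",((g-cur)/800).round(4),"carry",((t-g)/800).round(4),t.round(1));cur=t
E
```

```text
shift row z: -0.176625 -0.09 turn 0.3218112949318124 -0.011140846016432665
red [ 588.2 -181.3] go [0.4105 0.4839] carry [-0.1825  0.1926] [442.2 -27.2]
violet [ 549.3 -226. ] go [ 0.1338 -0.2485] carry [-0.0769  0.3082] [487.7  20.6]
yellow [ 500.  -278.1] go [ 0.0153 -0.3733] carry [0.0416 0.4331] [533.3  68.4]
green [ 458.  -325.8] go [-0.0941 -0.4927] carry [0.1509 0.5525] [578.8 116.2]
```

```bash
python3 -m creep '[[0.4105,0.4839,-0.1766,0,0,0.3218],[0.4105,0.4839,-0.1766,0,0,0.3218],[0.4105,0.4839,-0.1766,0,0,0.3218],[0.4105,0.4839,-0.1766,0,0,0.3218],[0.4105,0.4839,-0.1766,0,0,0.3218],[0.4105,0.4839,-0.1766,0,0,0.3218],[0.4105,0.4839,-0.1766,0,0,0.3218],[0.4105,0.4839,-0.1766,0,0,0.3218],[0.4105,0.4839,-0.1766,0,0,0.3218],[0.4105,0.4839,-0.1766,0,0,0.3218],[0.4105,0.4839,-0.1766,0,0,0.3218],[0.4105,0.4839,-0.1766,0,0,0.3218],[0.4105,0.4839,-0.1766,0,0,0.3218],[0.4105,0.4839,-0.1766,0,0,0.3218],[0.4105,0.4839,-0.1766,0,0,0.3218],[0.4105,0.4839,-0.1766,0,0,0.3218],[0.4105,0.4839,-0.1766,0,0,0.3218],[0.4105,0.4839,-0.1766,0,0,0.3218],[0.4105,0.4839,-0.1766,0,0,0.3218],[0.4105,0.4839,-0.1766,0,0,0.3218]]' 0.62
python3 - <<'E'
from h import *
s=observe();print(s["joints"],s["tool_pos"],s["ee_rot"])
for n in("scene","top"): cv2.imwrite(f"pics/{n}1.png",snapshot(n)[:,:,::-1])
a=cv2.imread("pics/top1.png");b=cv2.imread("pics/scene1.png")
a=cv2.resize(a[160:300,180:440],None,fx=2.5,fy=2.5);b=cv2.resize(b[170:340,200:400],None,fx=2,fy=2)
h=max(a.shape[0],b.shape[0]);f=lambda i:cv2.copyMakeBorder(i,0,h-i.shape[0],0,0,0)
cv2.imwrite("pics/v1.png",cv2.resize(np.hstack([f(a),f(b)]),None,fx=.75,fy=.75))
E
```

```text
time: 1.77
tool_pos: [588.1, -181.5, 89.9]
ee_rot: [0.34, 0.941, 0.0, -0.0]
wrist_force: [0.5, 0.5, 0.6]
opening: 52.7
grip_force: 0.0
[-3.70104676e-01  4.52678869e-01  1.75004336e+00  2.68929684e-05
  9.39041943e-01 -1.24784472e+00] [ 588.05283859 -181.48813786   89.93676934] [ 3.39641844e-01  9.40554842e-01  1.28692047e-05 -8.54782702e-05]
```

View pics/v1.png

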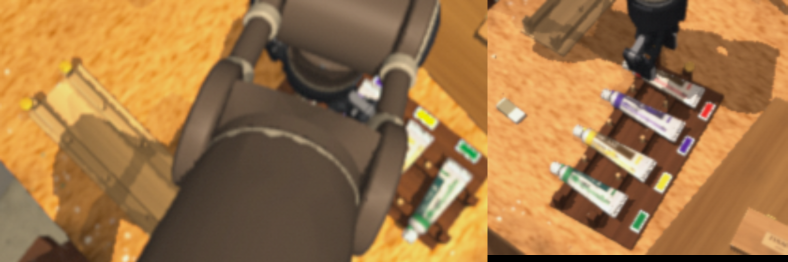

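The arm is over the red tube and hides it in the top view. The scene view shows the fingers astride it. Going down and closing.

```bash
python3 -m creep '[[0,0,-0.03,0,0,0],[0,0,-0.06,0,0,0],[0,0,-0.075,0,0,0],[0,0,-0.09,0,0,0],[0,0,-0.09,0,0,0]]'; python3 -m creep '[[0,0,0,0,0,0],[0,0,0,0,0,0],[0,0,0,0,0,0],[0,0,0,0,0,0],[0,0,0,0,0,0],[0,0,0,0,0,0]]' 0.15
```

```text
time: 2.28
tool_pos: [586.0, -180.6, 15.2]
ee_rot: [0.339, 0.941, 0.0, -0.003]
wrist_force: [-1.2, 0.8, -0.4]
opening: 53.0
grip_force: 0.0
time: 2.78
tool_pos: [589.3, -181.7, 19.2]
ee_rot: [0.339, 0.941, -0.0, 0.001]
wrist_force: [-0.1, 0.2, 4.3]
opening: 26.6
grip_force: 59.2
```

```bash
python3 -m creep '[[0,0,0.04,0,0,0],[0,0,0.09,0,0,0],[0,0,0.09,0,0,0],[-0.04,0.045,0.09,0,0,-0.002],[-0.075,0.08,0.09,0,0,-0.005],[-0.11,0.116,0.09,0,0,-0.008],[-0.145,0.153,0.09,0,0,-0.011],[-0.1825,0.1926,0.09,0,0,-0.011],[-0.1825,0.1926,0.09,0,0,-0.011],[-0.1825,0.1926,0.06,0,0,-0.011],[-0.1825,0.1926,0.03,0,0,-0.011],[-0.1825,0.1926,0.03,0,0,-0.011],[-0.1825,0.1926,0.03,0,0,-0.011],[-0.1825,0.1926,0.03,0,0,-0.011]]'
python3 - <<'E'
from h import *
for n in("scene","top"): cv2.imwrite(f"pics/{n}2.png",snapshot(n)[:,:,::-1])
b=cv2.imread("pics/scene2.png");crop(b,170,100,180,130,4,"pics/v2.png")
E
```

```text
time: 3.95
tool_pos: [443.0, -27.5, 42.7]
ee_rot: [0.371, 0.929, 0.0, 0.0]
wrist_force: [0.9, -0.4, -1.2]
opening: 27.1
grip_force: 59.2
```

View pics/v2.png

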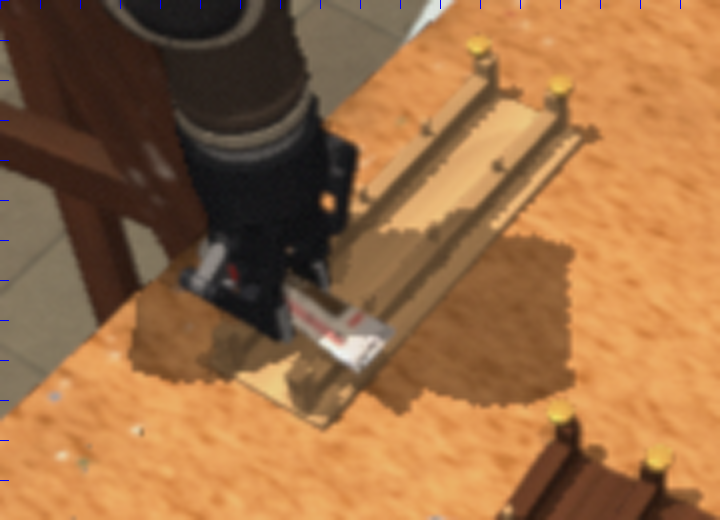

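```bash
python3 - <<'E'
from h import *
p=(510.5,44.5,.81);c,s=np.cos(p[2]),np.sin(p[2])
W=lambda l:[p[0]+c*l[0]-s*l[1],p[1]+s*l[0]+c*l[1],l[2]]
for l in[(-99,-62,60),(-66,-28,44),(-132,-28,44),(66,-28,44),(0,-28,44),(138,-45,8),(-138,-45,8),(-138,-45,0),(132,28,54),(132,-28,54)]:
    print(l,((proj("scene",W(l))[0]-[170,100])*4).round())
E
```

```text
(-99, -62, 60) [374. 344.]
(-66, -28, 44) [365. 297.]
(-132, -28, 44) [296. 373.]
(66, -28, 44) [493. 156.]
(0, -28, 44) [431. 225.]
(138, -45, 8) [582. 134.]
(-138, -45, 8) [321. 428.]
(-138, -45, 0) [323. 435.]
(132, 28, 54) [481.  46.]
(132, -28, 54) [552.  80.]
```

The tail and pins match the model to about 1 px. Lowering and releasing, then on to violet.

```bash
python3 -m creep '[[0,0,-0.015,0,0,0],[0,0,-0.029,0,0,0],[0,0,-0.029,0,0,0],[0,0,-0.029,0,0,0]]'; python3 -m creep '[[0,0,0,0,0,0],[0,0,0,0,0,0],[0,0,0,0,0,0],[0,0,0.03,0,0,0],[0,0,0.06,0,0,0],[0,0,0.09,0,0,0],[0,0,0.09,0,0,0],[0.1338,-0.2485,0.09,0,0,0.011],[0.1338,-0.2485,0.09,0,0,0.011],[0.1338,-0.2485,0.09,0,0,0.011],[0.1338,-0.2485,0.09,0,0,0.011],[0.1338,-0.2485,0.09,0,0,0.011],[0.1338,-0.2485,0.09,0,0,0.011],[0.1338,-0.2485,0.09,0,0,0.011],[0.1338,-0.2485,0.09,0,0,0.011]]' 0.62
python3 - <<'E'
from h import *
for n in("scene","top"): cv2.imwrite(f"pics/{n}3.png",snapshot(n)[:,:,::-1])
b=cv2.imread("pics/scene3.png");crop(b,210,100,180,130,4,"pics/v3.png")
E
```

```text
time: 4.38
tool_pos: [443.3, -27.6, 19.6]
ee_rot: [0.371, 0.929, 0.0, 0.001]
wrist_force: [-0.6, 0.9, -0.6]
opening: 26.4
grip_force: 59.6
time: 5.63
tool_pos: [548.8, -226.6, 89.9]
ee_rot: [0.34, 0.941, 0.0, -0.001]
wrist_force: [-0.5, 1.1, -0.3]
opening: 52.8
grip_force: 0.0
```

View pics/v3.png

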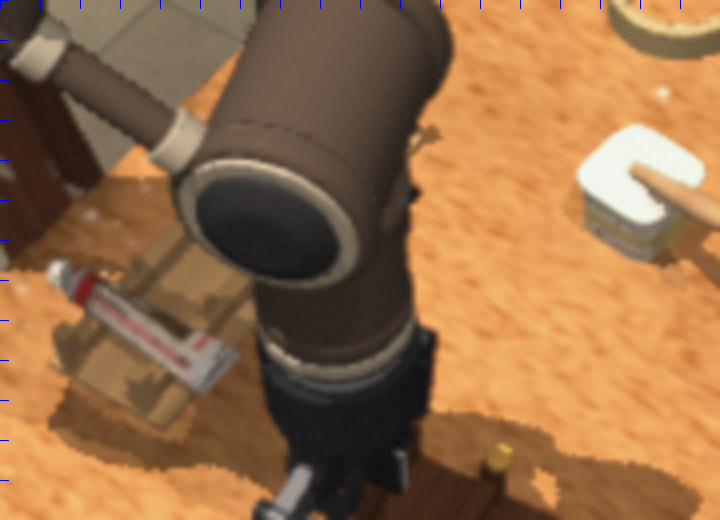

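Red lies flat across both rails in the slot farthest from the knobs. Next, violet.

```bash
python3 -m creep '[[0,0,-0.03,0,0,0],[0,0,-0.06,0,0,0],[0,0,-0.075,0,0,0],[0,0,-0.09,0,0,0],[0,0,-0.09,0,0,0]]'; python3 -m creep '[[0,0,0,0,0,0],[0,0,0,0,0,0],[0,0,0,0,0,0],[0,0,0,0,0,0],[0,0,0,0,0,0],[0,0,0,0,0,0]]' 0.15
python3 -m creep '[[0,0,0.04,0,0,0],[0,0,0.09,0,0,0],[0,0,0.09,0,0,0],[-0.01,0.05,0.09,0,0,-0.002],[-0.022,0.095,0.09,0,0,-0.005],[-0.035,0.14,0.09,0,0,-0.008],[-0.046,0.185,0.09,0,0,-0.011],[-0.058,0.23,0.09,0,0,-0.011],[-0.069,0.275,0.09,0,0,-0.011],[-0.0769,0.3082,0.09,0,0,-0.011],[-0.0769,0.3082,0.09,0,0,-0.011],[-0.0769,0.3082,0.06,0,0,-0.011],[-0.0769,0.3082,0.03,0,0,-0.011],[-0.0769,0.3082,0.03,0,0,-0.011],[-0.0769,0.3082,0.015,0,0,-0.011],[-0.0769,0.3082,0.001,0,0,-0.011],[-0.0769,0.3082,0.001,0,0,-0.011],[-0.0769,0.3082,0.001,0,0,-0.011]]'
```

```text
time: 6.15
tool_pos: [546.7, -223.9, 16.1]
ee_rot: [0.338, 0.941, 0.0, -0.003]
wrist_force: [0.1, 1.3, -0.3]
opening: 52.8
grip_force: 0.0
time: 6.65
tool_pos: [550.3, -226.5, 20.0]
ee_rot: [0.339, 0.941, -0.0, 0.001]
wrist_force: [-0.0, -0.2, 3.7]
opening: 26.4
grip_force: 59.2
time: 8.15
tool_pos: [487.9, 20.1, 19.7]
ee_rot: [0.371, 0.929, -0.0, -0.0]
wrist_force: [-0.1, 0.0, -0.8]
opening: 26.4
grip_force: 60.2
```

Release and go on to yellow, descend and grip.

```bash
python3 -m creep '[[0,0,0,0,0,0],[0,0,0,0,0,0],[0,0,0,0,0,0],[0,0,0.03,0,0,0],[0,0,0.06,0,0,0],[0,0,0.09,0,0,0],[0,0,0.09,0,0,0],[0.0153,-0.3733,0.09,0,0,0.011],[0.0153,-0.3733,0.09,0,0,0.011],[0.0153,-0.3733,0.09,0,0,0.011],[0.0153,-0.3733,0.09,0,0,0.011],[0.0153,-0.3733,0.09,0,0,0.011],[0.0153,-0.3733,0.09,0,0,0.011],[0.0153,-0.3733,0.09,0,0,0.011],[0.0153,-0.3733,0.09,0,0,0.011],[0.0153,-0.3733,0.09,0,0,0.011],[0.0153,-0.3733,0.09,0,0,0.011]]' 0.62
python3 - <<'E'
from h import *
b=snapshot("scene")[:,:,::-1].copy();crop(b,190,100,180,130,4,"pics/v4.png")
E
python3 -m creep '[[0,0,-0.03,0,0,0],[0,0,-0.06,0,0,0],[0,0,-0.075,0,0,0],[0,0,-0.091,0,0,0],[0,0,-0.091,0,0,0]]'; python3 -m creep '[[0,0,0,0,0,0],[0,0,0,0,0,0],[0,0,0,0,0,0],[0,0,0,0,0,0],[0,0,0,0,0,0],[0,0,0,0,0,0]]' 0.15
```

```text
time: 9.57
tool_pos: [499.2, -277.8, 91.0]
ee_rot: [0.339, 0.941, 0.0, -0.001]
wrist_force: [-0.7, -1.0, 0.0]
opening: 52.9
grip_force: 0.0
time: 10.03
tool_pos: [498.0, -275.4, 16.0]
ee_rot: [0.338, 0.941, 0.001, -0.003]
wrist_force: [-0.2, 0.3, 0.7]
opening: 53.2
grip_force: 0.0
time: 10.53
tool_pos: [500.9, -278.7, 19.9]
ee_rot: [0.339, 0.941, -0.0, 0.001]
wrist_force: [-0.1, 0.5, 4.5]
opening: 26.4
grip_force: 59.2
```

View pics/v4.png

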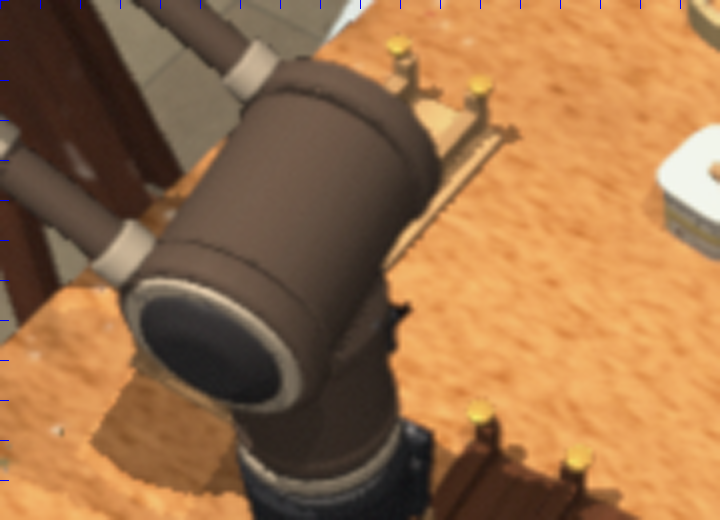

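The arm hides the placed tubes here, but yellow is gripped at 26.4 mm. Carrying it over, then fetching green.

```bash
python3 -m creep '[[0,0,0.04,0,0,0],[0,0,0.09,0,0,0],[0,0,0.09,0,0,0],[0.005,0.05,0.09,0,0,-0.002],[0.01,0.1,0.09,0,0,-0.005],[0.015,0.15,0.09,0,0,-0.008],[0.02,0.2,0.09,0,0,-0.011],[0.025,0.25,0.09,0,0,-0.011],[0.03,0.3,0.09,0,0,-0.011],[0.035,0.35,0.09,0,0,-0.011],[0.04,0.4,0.09,0,0,-0.011],[0.0416,0.4331,0.09,0,0,-0.011],[0.0416,0.4331,0.09,0,0,-0.011],[0.0416,0.4331,0.06,0,0,-0.011],[0.0416,0.4331,0.03,0,0,-0.011],[0.0416,0.4331,0.03,0,0,-0.011],[0.0416,0.4331,0.015,0,0,-0.011],[0.0416,0.4331,0.001,0,0,-0.011],[0.0416,0.4331,0.001,0,0,-0.011],[0.0416,0.4331,0.001,0,0,-0.011]]'
python3 -m creep '[[0,0,0,0,0,0],[0,0,0,0,0,0],[0,0,0,0,0,0],[0,0,0.03,0,0,0],[0,0,0.06,0,0,0],[0,0,0.09,0,0,0],[0,0,0.09,0,0,0],[-0.0941,-0.4927,0.09,0,0,0.011],[-0.0941,-0.4927,0.09,0,0,0.011],[-0.0941,-0.4927,0.09,0,0,0.011],[-0.0941,-0.4927,0.09,0,0,0.011],[-0.0941,-0.4927,0.09,0,0,0.011],[-0.0941,-0.4927,0.09,0,0,0.011],[-0.0941,-0.4927,0.09,0,0,0.011],[-0.0941,-0.4927,0.09,0,0,0.011],[-0.0941,-0.4927,0.09,0,0,0.011],[-0.0941,-0.4927,0.09,0,0,0.011],[-0.0941,-0.4927,0.09,0,0,0.011],[-0.0941,-0.4927,0.09,0,0,0.011],[-0.0941,-0.4927,0.09,0,0,0.011]]' 0.62
python3 -m creep '[[0,0,-0.03,0,0,0],[0,0,-0.06,0,0,0],[0,0,-0.075,0,0,0],[0,0,-0.091,0,0,0],[0,0,-0.091,0,0,0]]'; python3 -m creep '[[0,0,0,0,0,0],[0,0,0,0,0,0],[0,0,0,0,0,0],[0,0,0,0,0,0],[0,0,0,0,0,0],[0,0,0,0,0,0]]' 0.15
```

```text
time: 12.2
tool_pos: [533.7, 67.9, 19.6]
ee_rot: [0.371, 0.929, 0.0, 0.0]
wrist_force: [0.0, 0.1, -0.8]
opening: 26.5
grip_force: 59.9
time: 13.87
tool_pos: [457.4, -324.9, 91.0]
ee_rot: [0.339, 0.941, 0.001, -0.001]
wrist_force: [0.4, 0.2, 0.6]
opening: 53.0
grip_force: 0.0
time: 14.28
tool_pos: [456.4, -323.0, 16.0]
ee_rot: [0.338, 0.941, 0.001, -0.003]
wrist_force: [-0.3, 0.6, -0.8]
opening: 53.3
grip_force: 0.0
time: 14.78
tool_pos: [458.9, -326.5, 19.9]
ee_rot: [0.339, 0.941, -0.0, 0.001]
wrist_force: [0.1, 0.8, 3.4]
opening: 25.8
grip_force: 59.1
```

```bash
python3 -m creep '[[0,0,0.04,0,0,0],[0,0,0.09,0,0,0],[0,0,0.09,0,0,0],[0.013,0.048,0.09,0,0,-0.002],[0.026,0.096,0.09,0,0,-0.005],[0.039,0.144,0.09,0,0,-0.008],[0.052,0.192,0.09,0,0,-0.011],[0.066,0.24,0.09,0,0,-0.011],[0.079,0.288,0.09,0,0,-0.011],[0.092,0.336,0.09,0,0,-0.011],[0.105,0.384,0.09,0,0,-0.011],[0.118,0.432,0.09,0,0,-0.011],[0.131,0.48,0.09,0,0,-0.011],[0.144,0.528,0.09,0,0,-0.011],[0.1509,0.5525,0.09,0,0,-0.011],[0.1509,0.5525,0.09,0,0,-0.011],[0.1509,0.5525,0.06,0,0,-0.011],[0.1509,0.5525,0.03,0,0,-0.011],[0.1509,0.5525,0.03,0,0,-0.011]]'
python3 -m creep '[[0,0,-0.015,0,0,0],[0,0,-0.029,0,0,0],[0,0,-0.029,0,0,0],[0,0,-0.029,0,0,0]]'
python3 -m creep '[[0,0,0,0,0,0],[0,0,0,0,0,0],[0,0,0,0,0,0],[0,0,0.03,0,0,0],[0,0,0.06,0,0,0],[0,0,0.1,0,0,0],[0,0,0.15,0,0,0],[0,0,0.18,0,0,0],[-0.4,-0.85,0.2,0,0,0],[-0.4,-0.85,0.2,0,0,0],[-0.4,-0.85,0.2,0,0,0],[-0.4,-0.85,0.2,0,0,0],[-0.4,-0.85,0.2,0,0,0],[-0.4,-0.85,0.2,0,0,0],[-0.4,-0.85,0.2,0,0,0],[-0.4,-0.85,0.2,0,0,0],[-0.4,-0.85,0.2,0,0,0],[-0.4,-0.85,0.2,0,0,0],[-0.4,-0.85,0.2,0,0,0],[-0.4,-0.85,0.2,0,0,0]]' 0.62
python3 -m creep '[[-0.1,-0.25,0,0,0,0],[-0.1,-0.25,0,0,0,0],[-0.1,-0.25,0,0,0,0],[-0.1,-0.25,0,0,0,0],[-0.1,-0.25,0,0,0,0],[-0.1,-0.25,0,0,0,0],[-0.1,-0.25,0,0,0,0]]'
python3 - <<'E'
from h import *
for n in("scene","top"): cv2.imwrite(f"pics/{n}9.png",snapshot(n)[:,:,::-1])
a=cv2.imread("pics/top9.png");b=cv2.imread("pics/scene9.png")
crop(a,175,180,140,130,3,"pics/a.png");crop(b,205,95,130,130,3,"pics/b.png")
cv2.imwrite("pics/v9.png",np.hstack([cv2.imread("pics/a.png"),cv2.imread("pics/b.png")])[:,:800])
E
```

```text
time: 16.37
tool_pos: [574.2, 115.0, 38.3]
ee_rot: [0.371, 0.929, -0.002, -0.004]
wrist_force: [-1.6, 0.2, -0.9]
opening: 26.2
grip_force: 59.2
time: 16.7
tool_pos: [579.2, 115.7, 19.8]
ee_rot: [0.371, 0.929, 0.0, 0.0]
wrist_force: [0.5, 1.0, -0.4]
opening: 26.3
grip_force: 58.8
time: 18.37
tool_pos: [364.7, -337.8, 174.8]
ee_rot: [0.371, 0.929, -0.0, 0.001]
wrist_force: [0.5, -0.4, 0.8]
opening: 53.0
grip_force: 0.0
time: 18.95
tool_pos: [284.4, -538.9, 174.5]
ee_rot: [0.373, 0.928, -0.001, 0.0]
wrist_force: [0.0, -0.5, 0.5]
opening: 52.8
grip_force: 0.0
```

View pics/v9.png

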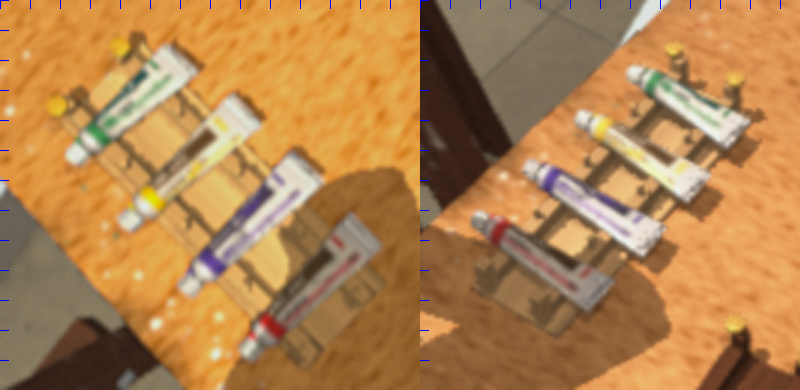

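All four lie across the rails, in order from the knobs: green, yellow, violet, red. A numeric check before handing in.

```bash
python3 - <<'E'
from h import *
for p in((510.5,44.5,.81),(508.8,45.1,.805)):
  c,s=np.cos(p[2]),np.sin(p[2])
  for k,t,cp in[("g",(178,65),(77,155)),("y",(240,118),(130,217)),("v",(301,173),(188,287)),("r",(359,238),(253,347))]:
    b=back("top",(175+t[0]/3,180+t[1]/3),34);a=back("top",(175+cp[0]/3,180+cp[1]/3),42);d=a-b
    m=((a+b)/2)[:2]-p[:2];print(k,(c*m[0]+s*m[1]).round(1),(-s*m[0]+c*m[1]+3.5).round(1),"yaw",(np.arctan2(d[1],d[0])-np.pi/2-p[2]).round(3))
E
```

```text
g 95.7 2.3 yaw -0.028
y 31.8 2.5 yaw -0.041
v -34.4 4.2 yaw -0.0
r -100.1 5.0 yaw -0.008
g 96.4 1.1 yaw -0.023
y 32.6 1.0 yaw -0.036
v -33.6 2.4 yaw 0.005
r -99.3 2.9 yaw -0.003
```

All within tolerance, so I'm handing it in.

```bash
python3 -c "
from cell import *
print(job_done())"
```

```text
the job is handed in; nothing more can be done
None
```

I moved all four tubes to the pale rack in reversed order (green, yellow, violet, red from the knobs) and handed the job in at about 19 s; a last camera check put them within about 5 mm and 3 degrees, but the hand-in returned no verdict.

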